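Line up the jars by height on the shop's display ledge

ROBOT

A 6-joint arm with a two-finger parallel gripper is mounted at the origin on the work surface. World frame = base frame: x ahead of the robot, y to its left, z up, the work surface at z = 0. Lengths are in mm, angles in rad, forces in N, time in s.
With the tool pointing down it reaches from about 250 to 775 mm from the base axis. Payload 8.9 kg.
Tool frame: the origin (TCP) lies at the very end of the fingers, on their centre line; the grasp point (between the pads) lies 19 mm behind it; z points along the fingers, y is the line along which they close (so a half turn about z gives the same grasp; the last joint's range is limited). The gripper opens to 85 mm and grips with 20 to 120 N. Pads are 22 mm wide; open, the fingers measure 114 mm over their backs; the gripper's body (76 mm by 85 mm) begins 54 mm behind the grasp point. The pads swing forward as they close: fully open they stand 13 mm farther back than shut.
Start: joints at [-1.396, 0.291, -0.153, 1.127, 0, 1.431], TCP at [162.056, -499.361, 231.305] pointing down, gripper open.
Joint ranges: [-2.52, 2.52], [-0.91, 1.74], [-1.3, 1.37], [-1.96, 2.02], [-1.52, 1.47], [-3.14, 3.14]. Speed limits (rad/s): [2.22, 2.22, 2.79, 3.14, 3.14, 3.14].

INTERFACE

Orientations are given as a rotation vector (axis times angle).
In Python, from bench import telemetry, get_image, ctrl gives the robot as it stands. The module is installed in compiled form; this text tells all that it offers.
- The arm moves only by the tool jog_arm, never from a script. Its argument "deltas" is text: rows parted by semicolons, each of 6 numbers parted by spaces: the shift along the world's x, y, z in mm, then the turn, a rotation vector about the world's x, y, z in rad. A call has 1 to 12 rows; each row shifts and turns the commanded pose from where the row before left it; what a row does not reach is not made up. A row lasts 1/8 s, in which the tool goes at most 62.5 mm and 10.7 degrees, less where a joint would pass 70% of its speed; a pose out of reach is approached as far as the arm can. A call is refused whole if a number of a shift passes 62.5 or a number of a turn 0.188, either way. A call with a gripper value outside its range is refused whole. "gripper" is the finger opening in mm, from 0 to 85.4, set as the call begins (left out, the last holds). The fingers move at their own pace and stop on an object; "newtons" is the grip in N (left out, the last holds). Time passes only in rows, so rows that do not move let the fingers close. It gives the time, the measured TCP pose, the force, the opening and the grip force at its end, in the units of the state.
- telemetry.observe(): the state, without advancing time (a new reading comes with each control period).
- get_image(name): name is "scene" or "side" or "wrist"; returns a dict with "img" (480x640x3 uint8, red, green, blue), "camera_matrix" (3x3 intrinsics, pixels), "R" (3x3) and "t" (3): a world point X has camera coordinates R X + t; the wrist camera has in their place "mount" (4x4, takes a point from camera to tool coordinates, whose origin is the TCP and whose axes are the flange's). Camera axes: x right, y down, z forward; pixel columns grow to the right and rows downward; lengths in mm; the calibration is good to about 2 mm. A picture is of the moment at which its call begins: read the wrist's pose just before it. There is no depth.
- ctrl.hand_in(): hands the job in; it is judged then, once.
The state is a dict: "time_s": time; "q": joint angles; "qd": joint speeds; "joint_efforts": joint torques, N m; "tcp_pos": TCP position; "tool_rot": TCP orientation; "contact_force": force on the tool from outside, world axes, zero at the start; "ft_torque": the same for the moment, N m; "opening": opening from 0.0 (shut) to 1.0 (fully open); "gripper_force": force on a finger pad.
Only numpy, scipy, OpenCV 4.12 (cv2) and the standard library are available. Lean on these libraries where they do the work, as an engineer would, in place of code of your own. Each camera call takes 0.05 s, during which the arm holds its last target. There are 200 camera calls.

TASK

Line up the four jars by height on the green display ledge, one standing upright in the middle of each white mark, with the tallest next to the red end stop and the rest going down in height to the shortest at the other end. The jars are glass: set them down rather than dropping or tossing them, and never tip one over. Leave the vinegar bottle where it stands.

Things in the scene. Friction and masses are not known exactly. Their poses are not given: they have to be found in the camera images.
- yellow_jar_mid (a point): Loose upright round jar (green glass, paper label, yellow lid on top), the tallest of the four: 120 mm high, 54 mm in diameter, straight-sided up to 98 mm above its foot, then a slightly narrower lid; at most 0.45 kg, rigid. This point is its centre, half-way up; z is up the jar.
- blue_jar_mid (a point): Loose upright round jar (amber glass, paper label, blue lid on top), second tallest of the four: 97 mm high, 50 mm in diameter, straight-sided up to 75 mm above its foot, then a slightly narrower lid; at most 0.45 kg, rigid. This point is its centre, half-way up; z is up the jar.
- black_jar_mid (a point): Loose upright round jar (terracotta-brown, paper label, black lid on top), third tallest of the four: 76 mm high, 46 mm in diameter, straight-sided up to 54 mm above its foot, then a slightly narrower lid; at most 0.45 kg, rigid. This point is its centre, half-way up; z is up the jar.
- white_jar_mid (a point): Loose upright round jar (dark brown, paper label, white lid on top), the shortest of the four: 56 mm high, 42 mm in diameter, straight-sided up to 34 mm above its foot, then a slightly narrower lid; at most 0.45 kg, rigid. This point is its centre, half-way up; z is up the jar.
- mark_1: White round mark, 68 mm in diameter, 1 mm thick (for show only: a jar put there stands on the ledge's own top surface), one of four alike in a straight row, 100 mm apart, on the fixed green ledge (110 x 480 mm, 12 mm high). Origin: centre of the mark at the ledge's top surface, 12 mm above the table; z up, y along the row, x across it. mark_1 is the end of the row towards +y, mark_4 the other end.
- mark_2: White round mark, 68 mm in diameter, 1 mm thick (for show only: a jar put there stands on the ledge's own top surface), one of four alike in a straight row, 100 mm apart, on the fixed green ledge (110 x 480 mm, 12 mm high). Origin: centre of the mark at the ledge's top surface, 12 mm above the table; z up, y along the row, x across it. One of the two inner marks.
- mark_3: White round mark, 68 mm in diameter, 1 mm thick (for show only: a jar put there stands on the ledge's own top surface), one of four alike in a straight row, 100 mm apart, on the fixed green ledge (110 x 480 mm, 12 mm high). Origin: centre of the mark at the ledge's top surface, 12 mm above the table; z up, y along the row, x across it. One of the two inner marks.
- mark_4: White round mark, 68 mm in diameter, 1 mm thick (for show only: a jar put there stands on the ledge's own top surface), one of four alike in a straight row, 100 mm apart, on the fixed green ledge (110 x 480 mm, 12 mm high). Origin: centre of the mark at the ledge's top surface, 12 mm above the table; z up, y along the row, x across it. mark_1 is the end of the row towards +y, mark_4 the other end.
- red_stop: Red plate standing upright on one end of the ledge, fixed, 79 mm beyond the centre of the last mark; 100 mm across the ledge, 12 mm thick along the row, 40 mm high above the ledge. It may be at either end; a like plate in white stands at the other end. Origin: centre of its underside, on the ledge's top.
- vinegar_bottle: Loose amber glass bottle with a red cap, 58 mm in diameter, 170 mm high, standing to the right of the jars; not part of the job. Origin: centre of its underside.
Things that resemble listed ones, but are neither listed nor needed, are in the scene too. Leave any blue look-alike of the part that bears white_jar_mid alone.

How it is judged (in metres and radians):
At the end, for the whole second after the job is handed in: The jar centres lie within 12 mm (seen from above) of the mark centres, in order of height with the tallest on the mark next to the red stop and the shortest on the mark farthest from it; every jar stands upright (within 0.1 rad) on the ledge (height within 6 mm), released and at rest (((horizontal distance between red_stop and mark_1 below 0.12 m and horizontal distance between yellow_jar_mid and mark_1 below 0.012 m and horizontal distance between blue_jar_mid and mark_2 below 0.012 m and horizontal distance between black_jar_mid and mark_3 below 0.012 m and horizontal distance between white_jar_mid and mark_4 below 0.012 m) or (horizontal distance between red_stop and mark_4 below 0.12 m and horizontal distance between yellow_jar_mid and mark_4 below 0.012 m and horizontal distance between blue_jar_mid and mark_3 below 0.012 m and horizontal distance between black_jar_mid and mark_2 below 0.012 m and horizontal distance between white_jar_mid and mark_1 below 0.012 m)) and height (world z) of yellow_jar_mid between 0.066 and 0.078 m and angle between each of yellow_jar_mid, blue_jar_mid, black_jar_mid, white_jar_mid's own z axis and vertical below 0.1 rad and linear speed of each of yellow_jar, blue_jar, black_jar, white_jar below 0.02 m/s and angular speed of each of yellow_jar, blue_jar, black_jar, white_jar below 0.2 rad/s and height (world z) of blue_jar_mid between 0.0545 and 0.0665 m and height (world z) of black_jar_mid between 0.044 and 0.056 m and height (world z) of white_jar_mid between 0.034 and 0.046 m); the robot touches nothing.
It fails at once if a jar is tipped over (more than 0.7 rad) (angle between any of yellow_jar_mid, blue_jar_mid, black_jar_mid, white_jar_mid's own z axis and vertical above 0.7 rad).
It fails at once if a jar is dropped or thrown (faster than 0.6 m/s with the fingers off it) ((contact force between the fingers and yellow_jar below 0.05 N and linear speed of yellow_jar above 0.6 m/s) or (contact force between the fingers and blue_jar below 0.05 N and linear speed of blue_jar above 0.6 m/s) or (contact force between the fingers and black_jar below 0.05 N and linear speed of black_jar above 0.6 m/s) or (contact force between the fingers and white_jar below 0.05 N and linear speed of white_jar above 0.6 m/s)).
It fails at once if the vinegar bottle is moved by more than 20 mm or tipped (distance of vinegar_bottle from where it was at the start of the episode above 0.02 m or angle between vinegar_bottle's own z axis and vertical above 0.3 rad).
It also fails if it takes over 115 s, if anything falls off the work surface, if the arm or the gripper's body presses on something with over 40 N, if the wrist force passes 120 N, or if a joint passes its speed limit or range.

## Working session

There is one attempt and no reset: what is moved stays moved. The work goes in short steps, Python scripts to look and compute and a tool call to move; the robot and the scene stay as the last step left them, time stands still between calls to the robot, and variables do not carry over. Pictures are saved under pics/ and viewed, at most 14 in all, crops included, and the job is handed in when it is done.

Besides the shell and the picture viewer there is one more tool, called after ">>>" by a JSON object that holds its "name" and its "arguments". jog_arm: Moves the arm, as the interface text tells. Its arguments: {"type":"object","properties":{"deltas":{"type":"string"},"gripper":{"type":"number"},"newtons":{"type":"number"}},"required":["deltas"]}

```bash
mkdir -p pics; cat > h.py <<'E'
import numpy as np, cv2
from bench import telemetry, get_image, ctrl
def snap(n,f):
    d=get_image(n); cv2.imwrite(f'pics/{f}.png',cv2.cvtColor(d['img'],cv2.COLOR_RGB2BGR)); return d
def ray(d,u,v):
    K=np.array(d['camera_matrix']);R=np.array(d['R']);t=np.array(d['t']).ravel()
    return -R.T@t, R.T@np.linalg.solve(K,[u,v,1])
def onz(d,u,v,z):
    c,r=ray(d,u,v); return c+r*(z-c[2])/r[2]
def proj(d,X):
    p=np.array(d['camera_matrix'])@(np.array(d['R'])@np.array(X,float)+np.array(d['t']).ravel()); return p[:2]/p[2]
E
python3 - <<'E'
from h import *
import pickle
S={n:snap(n,n+'0') for n in('scene','side')}
pickle.dump(S,open('s0.pkl','wb'))
for n in S: print(n,ray(S[n],320,240))
s=telemetry.observe();print(s['time_s'],s['tcp_pos'],s['tool_rot'])
E
```

```text
scene (array([ 947.76311028, -380.52267023,  802.81845958]), array([-0.46228827,  0.33052776, -0.82300362]))
side (array([402.25337897, 654.13150896, 786.21608126]), array([ 0.11957159, -0.70466954, -0.69945603]))
0.1 [ 162.01373252 -498.95984912  230.80178183] [-3.10183216e+00 -4.90745497e-01  5.86197805e-05]
```

View pics/scene0.png

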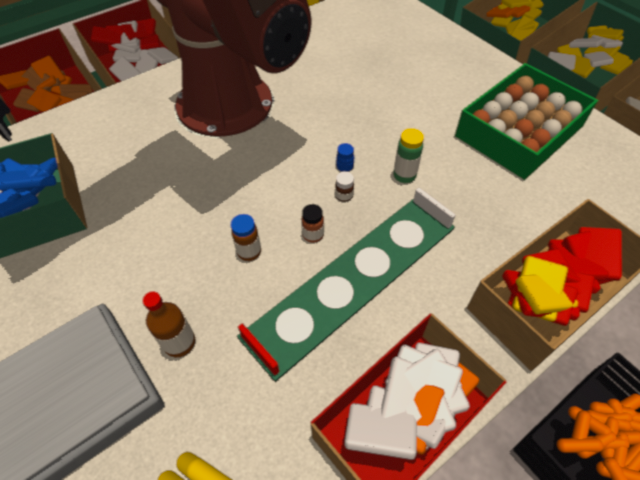

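View pics/side0.png

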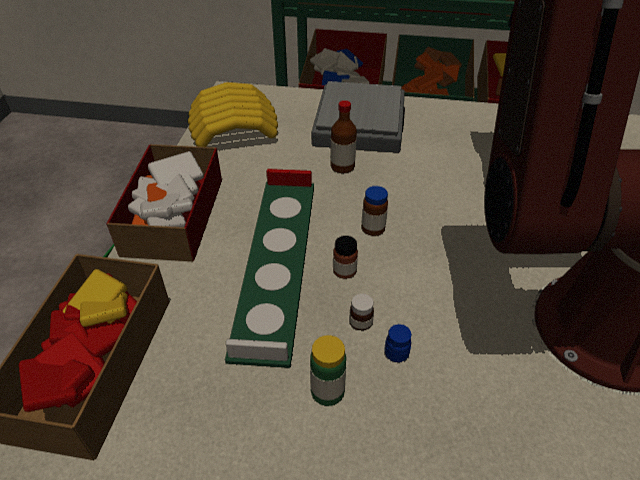

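Scene view candidates:
- Yellow-lid jar (411,138).
- Blue-lid amber jar (243,225), not the all-blue look-alike (346,157).
- Black-lid jar (312,214).
- White-lid dark brown jar (345,180).
- Bottle (170,325), not to be touched.
- Red stop (258,348), at the -y end next to mark_4.

So yellow goes to mark_4, blue to mark_3, black to mark_2 and white to mark_1.

```bash
python3 - <<'E'
from h import *
import pickle
S=pickle.load(open('s0.pkl','rb'))
def blob(d,u,v,lo,hi,r=28):
    hsv=cv2.cvtColor(d['img'],cv2.COLOR_RGB2HSV); m=cv2.inRange(hsv,lo,hi)
    k=np.zeros_like(m); cv2.circle(k,(u,v),r,255,-1); m&=k
    n,l,st,c=cv2.connectedComponentsWithStats(m); 
    i=1+np.argmin([np.hypot(*(c[j]-[u,v]))-0.1*st[j,4] for j in range(1,n)]); return c[i],st[i]
Y=((18,120,60),(36,255,255));B=((105,120,40),(130,255,255));K=((0,0,0),(180,255,40));W=((0,0,110),(180,60,255));R=((0,150,60),(8,255,255))
L={'yellow':(109,Y,(411,138),(328,352)),'blue':(86,B,(243,225),(376,195)),'black':(65,K,(312,214),(346,244)),'white':(45,W,(345,180),(362,304)),'lookalike':(28,B,(346,157),(398,343)),
'redcap':(160,R,(152,300),(344,108))}
for n,(z,c,a,b) in L.items():
    r=14 if n in('white','black') else 20
    for s,p in(('scene',a),('side',b)):
        q,st=blob(S[s],*p,*c,r=r); print(n,s,q.round(1),st[4],onz(S[s],*q,z).round(1))
sc=[(295,325),(335,292),(372,262),(406,234)];sd=[(285,208),(279,240),(273,277),(265,319)]
for a,b in zip(sc,sd):
    print('mark',*[onz(S[s],*blob(S[s],*p,(0,0,120),(180,70,255),r=26)[0],13).round(1) for s,p in(('scene',a),('side',b))])
i=S['scene']['img'][110:290,200:440];cv2.imwrite('pics/crop.png',cv2.cvtColor(cv2.resize(i,None,fx=3.2,fy=3.2,interpolation=2),cv2.COLOR_RGB2BGR))
E
```

```text
yellow scene [411.6 138. ] 401 [464.7 206.8 109. ]
yellow side [327.9 350.9] 864 [467.9 199.8 109. ]
blue scene [242.4 224.9] 401 [ 429.3 -188.8   86. ]
blue side [376.  194.9] 325 [ 432.8 -197.1   86. ]
black scene [311.9 214.1] 272 [474. -60.  65.]
black side [345.5 245.8] 373 [476.  -65.1  65. ]
white scene [345.4 178.6] 419 [426.3  62.5  45. ]
white side [362.5 300.4] 419 [430.9  43.7  45. ]
lookalike scene [344.8 157.1] 384 [362.9 111.7  28. ]
lookalike side [398.7 342.2] 688 [362.2 108.8  28. ]
redcap scene [152.3 300.9] 286 [ 523.8 -392.   160. ]
redcap side [344.5 103.8] 55 [ 527.2 -408.6  160. ]
mark [ 625.5 -211.3   13. ] [ 626.1 -212.5   13. ]
mark [ 616.2 -111.7   13. ] [ 616.7 -112.9   13. ]
mark [607.1 -11.9  13. ] [607.5 -12.6  13. ]
mark [597.9  87.5  13. ] [598.2  87.   13. ]
```

View pics/crop.png

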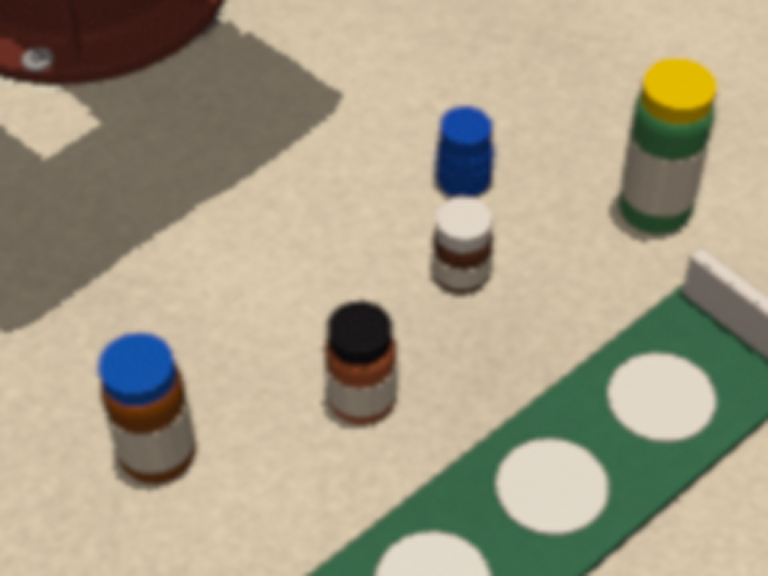

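The crop shows the amber blue-lid jar, the terracotta black-lid jar, the brown white-lid jar next to the all-blue look-alike, and the green yellow-lid jar. The identities are clear, so I'll approach the blue jar first and turn so the fingers close across the row.

>>> {"name": "jog_arm", "arguments": {"deltas": "27 30 0 0 0 0.135;27 30 0 0 0 0.135;27 30 0 0 0 0.135;27 30 0 0 0 0.135;27 30 0 0 0 0.135;27 31 0 0 0 0.135;27 31 0 0 0 0.135;27 31 0 0 0 0.135;27 31 0 0 0 0.135;26 31 0 0 0 0.135;0 0 0 0 0 0;0 0 0 0 0 0", "gripper": 80, "newtons": 30}}

```text
time_s: 1.6
tcp_pos: [430.7, -194.4, 231.1]
tool_rot: [-2.116, -2.321, 0.001]
contact_force: [-0.1, -0.3, 0.6]
opening: 0.938
gripper_force: 0.0
```

```bash
cat >> h.py <<'E'
from scipy.spatial.transform import Rotation as Ro
def wrist(f):
    s=telemetry.observe(); d=snap('wrist',f); M=np.array(d['mount'],float)
    Rt=Ro.from_rotvec(s['tool_rot']).as_matrix(); Rc=Rt@M[:3,:3]; c=np.array(s['tcp_pos'])+Rt@M[:3,3]
    d['R']=Rc.T; d['t']=-Rc.T@c; return d,s
def lid(d,lo,hi,near,r=60):
    m=cv2.inRange(cv2.cvtColor(d['img'],cv2.COLOR_RGB2HSV),lo,hi); k=np.zeros_like(m); cv2.circle(k,tuple(int(x) for x in near),r,255,-1); m&=k
    n,l,st,c=cv2.connectedComponentsWithStats(m); i=1+np.argmax(st[1:,4]); return c[i],st[i]
E
python3 - <<'E'
from h import *
import pickle
d,s=wrist('w1'); print(s['time_s'],s['tcp_pos'],s['tool_rot'],s['q'],d['mount'])
S=pickle.load(open('s0.pkl','rb'))
def tri(a,b):
    A=[];y=[]
    for n,p in(('scene',a),('side',b)):
        c,r=ray(S[n],*p); r/=np.linalg.norm(r); P=np.eye(3)-np.outer(r,r); A.append(P); y.append(P@c)
    return np.linalg.solve(A[0]+A[1],y[0]+y[1]).round(1)
for n,a,b in(('yel',(411.6,138),(327.9,350.9)),('blu',(242.4,224.9),(376,194.9)),('blk',(311.9,214.1),(345.5,245.8)),('whi',(345.2,179.5),(362.3,304)),('cap',(152.3,300.9),(344.5,103.8))): print(n,tri(a,b))
print(proj(d,(430,-192,97)))
E
```

```text
1.6 [ 430.73275578 -194.3807673   231.05780843] [-2.11612353e+00 -2.32122039e+00  6.37650834e-04] [-5.78586129e-01  1.92000650e-01 -2.85090322e-01  1.09432981e+00
 -3.10134907e-04  8.99834768e-01] [[-9.17928415e-04 -9.56867601e-01 -2.90522892e-01  7.40436625e+01]
 [ 9.99999536e-01 -7.93024663e-04 -5.47662115e-04  1.14378764e-01]
 [ 2.93648316e-04 -2.90523260e-01  9.56867885e-01 -1.41873402e+02]
 [ 0.00000000e+00  0.00000000e+00  0.00000000e+00  1.00000000e+00]]
yel [467.7 202.8 113.5]
blu [ 432.8 -190.3   91.3]
blk [475.8 -61.5  68.3]
whi [431.   57.   50.6]
cap [ 526.9 -392.7  167.9]
[317.11557309 227.24529301]
```

View pics/w1.png

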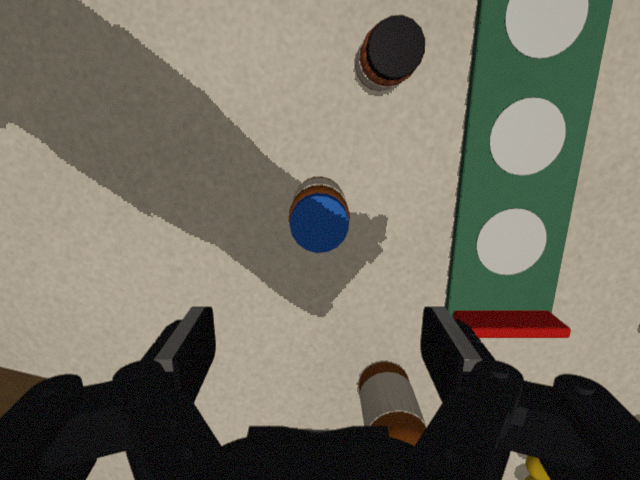

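The wrist view shows the blue lid at (319,222), the black lid at (394,48), two marks and the bottle (390,400) well behind. I'll measure from it now.

```bash
cat >> h.py <<'E'
C={'yellow':(((18,120,60),(36,255,255)),120),'blue':(((105,120,30),(130,255,255)),97),'black':(((0,0,0),(180,255,60)),76),'white':(((0,0,150),(180,40,255)),56)}
def lidpos(d,n,guess,r=45):
    z=C[n][1]; p=proj(d,(*guess,z)); c,st=lid(d,*C[n][0],p,r)
    print(n,'px',c.round(1),'bbox',st,'pos',onz(d,*c,z).round(1))
def markpos(d,guess):
    p=proj(d,(*guess,13)); c,st=lid(d,(0,0,150),(180,40,255),p,50); print('mark px',c.round(1),st,onz(d,*c,13).round(1))
E
python3 - <<'E'
from h import *
d,s=wrist('w2')
lidpos(d,'blue',(432,-192)); lidpos(d,'black',(475,-62)); markpos(d,(626,-212)); markpos(d,(616,-112)); markpos(d,(607,-12))
E
```

```text
blue px [319.1 222.1] bbox [ 290  193   59   59 2687] pos [ 431.  -188.3   97. ]
black px [394.3  48.1] bbox [ 361   15   64   71 3092] pos [472.7 -63.1  76. ]
mark px [511.3 240.8] [ 477  208   70   66 3527] [ 623.4 -210.4   13. ]
mark px [527.5 135.4] [ 490   97   76   77 4489] [ 614.2 -110.9   13. ]
mark px [544.5  24.3] [ 506    0   82   57 3816] [606.1 -21.4  13. ]
```

>>> {"name": "jog_arm", "arguments": {"deltas": "0 5 -40 0 0 0;0 0 -45 0 0 0;0 0 -45 0 0 0;0 0 -36 0 0 0;0 0 -20 0 0 0;0 0 -10 0 0 0;0 0 0 0 0 0;0 0 0 0 0 0"}}

```text
time_s: 2.7
tcp_pos: [431.5, -189.9, 36.1]
tool_rot: [2.115, 2.321, 0.0]
contact_force: [-0.1, -0.1, 0.6]
opening: 0.934
gripper_force: 0.0
```

>>> {"name": "jog_arm", "arguments": {"deltas": "0 0 0 0 0 0;0 0 0 0 0 0;0 0 0 0 0 0;0 0 0 0 0 0;0 0 0 0 0 0;0 0 0 0 0 0;0 0 0 0 0 0;0 0 0 0 0 0", "gripper": 40, "newtons": 30}}

```text
time_s: 3.7
tcp_pos: [431.3, -189.6, 36.0]
tool_rot: [2.115, 2.322, -0.0]
contact_force: [-2.1, 0.0, 6.9]
opening: 0.577
gripper_force: 30.0
```

>>> {"name": "jog_arm", "arguments": {"deltas": "0 0 10 0 0 0;0 0 20 0 0 0;0 0 20 0 0 0;12 5 10 0 0 0;25 10 0 0 0 0;28 12 0 0 0 0;28 12 0 0 0 0;28 12 0 0 0 0;28 12 0 0 0 0;22 9 0 0 0 0;13 5 0 0 0 0;0 0 0 0 0 0"}}

```text
time_s: 5.2
tcp_pos: [615.5, -111.8, 94.9]
tool_rot: [-2.114, -2.323, 0.0]
contact_force: [-0.6, -0.0, -2.7]
opening: 0.577
gripper_force: 31.9
```

>>> {"name": "jog_arm", "arguments": {"deltas": "0 0 -20 0 0 0;0 0 -15 0 0 0;0 0 -6 0 0 0;0 0 0 0 0 0;0 0 0 0 0 0"}}

```text
time_s: 5.82
tcp_pos: [615.4, -112.6, 54.9]
tool_rot: [2.115, 2.322, 0.001]
contact_force: [-0.1, 0.0, -3.2]
opening: 0.573
gripper_force: 31.9
```

>>> {"name": "jog_arm", "arguments": {"deltas": "0 0 -3 0 0 0;0 0 -2 0 0 0;0 0 -1 0 0 0;0 0 -0.5 0 0 0;0 0 0 0 0 0;0 0 0 0 0 0"}}

```text
time_s: 6.58
tcp_pos: [615.0, -112.3, 48.1]
tool_rot: [2.116, 2.322, -0.0]
contact_force: [-3.1, 1.3, 4.4]
opening: 0.574
gripper_force: 32.4
```

>>> {"name": "jog_arm", "arguments": {"deltas": "0 0 0 0 0 0;0 0 0 0 0 0;0 0 0 0 0 0;0 0 0 0 0 0;0 0 0 0 0 0;0 0 20 0 0 0;0 0 50 0 0 0;0 0 50 0 0 0;-20 5 20 0 0 0;-30 10 0 0 0 0;-40 15 0 0 0 0;-50 20 0 0 0 0", "gripper": 74}}

```text
time_s: 8.07
tcp_pos: [474.2, -62.2, 187.8]
tool_rot: [2.116, 2.321, 0.001]
contact_force: [0.8, -0.1, 0.7]
opening: 0.863
gripper_force: 0.0
```

```bash
python3 - <<'E'
from h import *
d,s=wrist('w3'); print(s['tcp_pos'],s['qd'].round(2) if hasattr(s['qd'],'round') else s['qd'])
lidpos(d,'black',(474,-62)); markpos(d,(607,-12)); markpos(d,(598,87))
d=snap('scene','sc1')
c,st=lid(d,*C['blue'][0],proj(d,(615,-112,105)),22);print('blue',c,onz(d,*c,12+91.3))
E
```

```text
[474.24841309 -62.15513018 187.77087914] [ 0.08 -0.78 -1.09 -0.3   0.    0.08]
black px [317.6 234.3] bbox [ 288  205   59   59 2713] pos [474.  -59.1  76. ]
mark px [481.9 171.8] [ 441  131   83   83 5400] [605.2 -11.1  13. ]
mark px [498.3  39.9] [ 453    0   92   88 6577] [596.3  86.   13. ]
blue [335.09815951 267.26584867] [ 616.54359044 -112.8444364   103.3       ]
```

View pics/sc1.png

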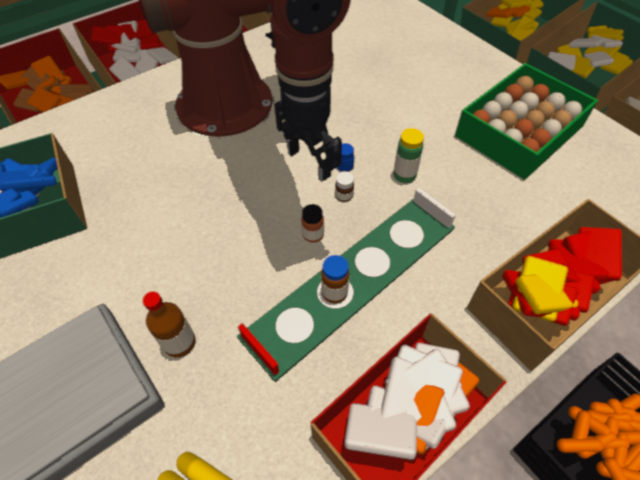

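Blue stands upright on mark_3 at (335,285). Next is the black jar.

>>> {"name": "jog_arm", "arguments": {"deltas": "0 0 0 0 0 0;0 0 -20 0 0 0;0 0 -45 0 0 0;0 0 -45 0 0 0;0 0 -35 0 0 0;0 0 -15 0 0 0;0 0 -6 0 0 0;0 0 0 0 0 0;0 0 0 0 0 0"}}

```text
time_s: 9.3
tcp_pos: [476.0, -62.7, 22.5]
tool_rot: [2.115, 2.321, 0.001]
contact_force: [0.2, 0.8, -0.3]
opening: 0.865
gripper_force: 0.0
```

>>> {"name": "jog_arm", "arguments": {"deltas": "-1 2 -4.5 0 0 0;0 0 0 0 0 0;0 0 0 0 0 0;0 0 0 0 0 0;0 0 0 0 0 0;0 0 0 0 0 0;0 0 0 0 0 0;0 0 0 0 0 0", "gripper": 36}}

```text
time_s: 10.3
tcp_pos: [474.0, -60.2, 17.4]
tool_rot: [-2.116, -2.322, -0.0]
contact_force: [-1.8, 2.9, 4.9]
opening: 0.526
gripper_force: 31.4
```

>>> {"name": "jog_arm", "arguments": {"deltas": "0 0 10 0 0 0;0 0 20 0 0 0;0 0 20 0 0 0;10 4 10 0 0 0;22 8 0 0 0 0;25 9 0 0 0 0;28 10 0 0 0 0;24 9 0 0 0 0;16 6 0 0 0 0;8 3 0 0 0 0;0 0 -20 0 0 0;0 0 -15 0 0 0"}}

```text
time_s: 11.8
tcp_pos: [606.6, -11.3, 41.3]
tool_rot: [-2.115, -2.322, 0.001]
contact_force: [-0.4, 0.4, -2.8]
opening: 0.53
gripper_force: 31.3
```

>>> {"name": "jog_arm", "arguments": {"deltas": "0 0 -6 0 0 0;0 0 0 0 0 0;0 0 0 0 0 0"}}

```text
time_s: 12.18
tcp_pos: [607.5, -11.5, 36.9]
tool_rot: [2.115, 2.322, 0.001]
contact_force: [-0.3, 0.4, -1.8]
opening: 0.525
gripper_force: 31.3
```

>>> {"name": "jog_arm", "arguments": {"deltas": "-0.5 0 -3 0 0 0;0 0 -2.5 0 0 0;0 0 -1 0 0 0;0 0 -0.5 0 0 0;0 0 0 0 0 0;0 0 0 0 0 0"}}

```text
time_s: 12.92
tcp_pos: [606.5, -11.3, 29.4]
tool_rot: [-2.116, -2.322, 0.0]
contact_force: [-2.0, 0.2, 0.9]
opening: 0.523
gripper_force: 31.5
```

>>> {"name": "jog_arm", "arguments": {"deltas": "0 0 0 0 0 0;0 0 0 0 0 0;0 0 0 0 0 0;0 0 0 0 0 0;0 0 0 0 0 0;0 0 20 0 0 0;0 0 50 0 0 0;-15 8 50 0 0 0;-40 15 20 0 0 0;-50 20 10 0 0 0;-50 18 0 0 0 0;-20 7 0 0 0 0", "gripper": 70}}

```text
time_s: 14.42
tcp_pos: [428.8, 57.5, 179.5]
tool_rot: [-2.114, -2.323, 0.0]
contact_force: [0.5, 1.3, -0.4]
opening: 0.821
gripper_force: 0.0
```

>>> {"name": "jog_arm", "arguments": {"deltas": "0 0 0 0 0 0;0 0 0 0 0 0"}}

```text
time_s: 14.68
tcp_pos: [432.7, 56.4, 179.6]
tool_rot: [2.115, 2.321, 0.001]
contact_force: [0.9, 0.6, -0.7]
opening: 0.819
gripper_force: 0.0
```

```bash
python3 - <<'E'
from h import *
d,s=wrist('w4'); print(s['tcp_pos'],proj(d,(430,57,56)))
lidpos(d,'white',(430,57),30); markpos(d,(598,87));lidpos(d,'yellow',(467,203))
E
```

```text
[432.66146929  56.4088533  179.56002397] [313.87039039 232.98411343]
white px [315.2 210.4] bbox [308 209  16   4  41] pos [429.5  73.7  56. ]
mark px [519.6 199.9] [ 478  159   84   82 5292] [595.7  88.5  13. ]
yellow px [422.    5.4] bbox [390   0  65  15 663] pos [469.2 188.4 120. ]
```

View pics/w4.png

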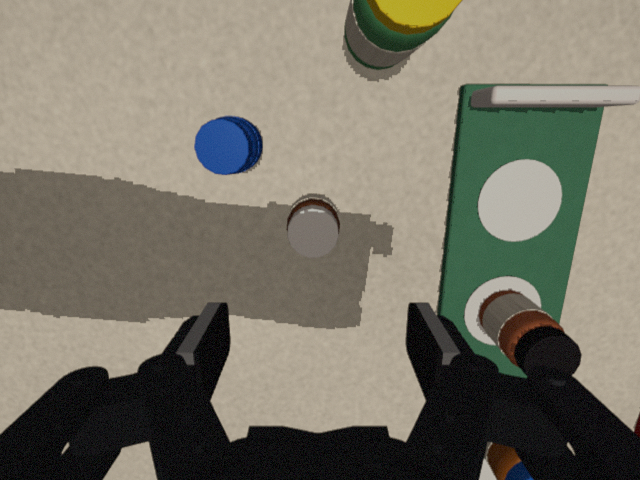

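The white lid is at (313,231), in shadow, and the look-alike is at (226,145). Black stands on mark_2. I'll descend to the white jar.

>>> {"name": "jog_arm", "arguments": {"deltas": "-2 2 -20 0 0 0;0 0 -45 0 0 0;0 0 -45 0 0 0;0 0 -35 0 0 0;0 0 -15 0 0 0;0 0 -6 0 0 0;0 0 0 0 0 0;0 0 0 0 0 0"}}

```text
time_s: 15.72
tcp_pos: [430.4, 58.5, 13.9]
tool_rot: [2.115, 2.321, 0.001]
contact_force: [0.8, -0.1, 0.1]
opening: 0.816
gripper_force: 0.0
```

>>> {"name": "jog_arm", "arguments": {"deltas": "0 0 -6 0 0 0;0 0 -3 0 0 0;0 0 0 0 0 0;0 0 0 0 0 0;0 0 0 0 0 0;0 0 0 0 0 0;0 0 0 0 0 0;0 0 0 0 0 0;0 0 0 0 0 0", "gripper": 32}}

```text
time_s: 16.85
tcp_pos: [429.9, 58.6, 4.9]
tool_rot: [2.115, 2.322, 0.001]
contact_force: [-2.6, 0.1, 13.6]
opening: 0.484
gripper_force: 28.7
```

>>> {"name": "jog_arm", "arguments": {"deltas": "0 0 10 0 0 0;0 0 20 0 0 0;0 0 20 0 0 0;11 2 10 0 0 0;22 4 0 0 0 0;28 5 0 0 0 0;32 5 0 0 0 0;30 5 0 0 0 0;22 4 0 0 0 0;14 2.5 0 0 0 0;8 2 -10 0 0 0;0 0 -20 0 0 0"}}

```text
time_s: 18.35
tcp_pos: [597.3, 88.3, 34.1]
tool_rot: [2.115, 2.322, 0.001]
contact_force: [0.1, -0.1, -1.8]
opening: 0.48
gripper_force: 31.0
```

>>> {"name": "jog_arm", "arguments": {"deltas": "0 0 -8 0 0 0;0 0 0 0 0 0;0 0 0 0 0 0"}}

```text
time_s: 18.73
tcp_pos: [596.8, 88.1, 26.9]
tool_rot: [2.116, 2.322, 0.001]
contact_force: [0.6, 0.9, -1.9]
opening: 0.479
gripper_force: 31.0
```

>>> {"name": "jog_arm", "arguments": {"deltas": "0 0 -4 0 0 0;0 0 -3 0 0 0;0 0 -2 0 0 0;0 0 -0.5 0 0 0;0 0 0 0 0 0;0 0 0 0 0 0"}}

```text
time_s: 19.48
tcp_pos: [596.5, 88.1, 17.0]
tool_rot: [2.116, 2.322, -0.0]
contact_force: [-2.7, -1.0, 6.3]
opening: 0.48
gripper_force: 31.5
```

>>> {"name": "jog_arm", "arguments": {"deltas": "0 0 0 0 0 0;0 0 0 0 0 0;0 0 0 0 0 0;0 0 0 0 0 0;0 0 0 0 0 0;0 0 20 0 0 0;0 0 50 0 0 0;0 0 60 0 0 0;-15 15 50 0 0 0;-40 35 23 0 0 0;-42 37 0 0 0 0;-32 27 0 0 0 0", "gripper": 80}}

```text
time_s: 20.98
tcp_pos: [466.0, 203.3, 220.3]
tool_rot: [2.115, 2.323, 0.001]
contact_force: [-0.6, 0.4, 0.8]
opening: 0.935
gripper_force: 0.0
```

>>> {"name": "jog_arm", "arguments": {"deltas": "0 0 0 0 0 0;0 0 0 0 0 0"}}

```text
time_s: 21.22
tcp_pos: [468.0, 202.1, 220.0]
tool_rot: [2.115, 2.322, 0.001]
contact_force: [0.3, 1.5, 0.2]
opening: 0.935
gripper_force: 0.0
```

```bash
python3 - <<'E'
from h import *
d,s=wrist('w5'); print(s['tcp_pos'],s['q'],proj(d,(467,203,120)))
lidpos(d,'yellow',(467,203),60)
E
```

```text
[468.04613767 202.06967479 220.01220619] [ 2.64258690e-01  2.68095077e-01 -2.14954759e-01  1.08693043e+00
 -2.95139398e-04  1.74172476e+00] [316.10025907 242.18072084]
yellow px [314.5 238. ] bbox [ 279  202   72   73 4115] pos [465.7 205.8 120. ]
```

>>> {"name": "jog_arm", "arguments": {"deltas": "-1.5 2.5 -15 0 0 0;0 0 -40 0 0 0;0 0 -45 0 0 0;0 0 -35 0 0 0;0 0 -15 0 0 0;0 0 -8 0 0 0;0 0 0 0 0 0;0 0 0 0 0 0"}}

```text
time_s: 22.28
tcp_pos: [466.9, 204.9, 62.8]
tool_rot: [2.115, 2.322, 0.002]
contact_force: [-0.4, -0.0, -0.8]
opening: 0.939
gripper_force: 0.0
```

>>> {"name": "jog_arm", "arguments": {"deltas": "0 0 0 0 0 0;0 0 0 0 0 0;0 0 0 0 0 0;0 0 0 0 0 0;0 0 0 0 0 0;0 0 0 0 0 0;0 0 0 0 0 0;0 0 0 0 0 0", "gripper": 44, "newtons": 35}}

```text
time_s: 23.28
tcp_pos: [466.4, 204.8, 62.6]
tool_rot: [2.115, 2.322, 0.002]
contact_force: [-1.4, -0.4, 5.8]
opening: 0.615
gripper_force: 35.9
```

>>> {"name": "jog_arm", "arguments": {"deltas": "0 0 10 0 0 0;0 0 20 0 0 0;0 0 20 0 0 0;0 -10 10 0 0 0;0 -20 0 0 0 0;0 -30 0 0 0 0;0 -36 0 0 0 0;0 -38 0 0 0 0;0 -38 0 0 0 0;0 -38 0 0 0 0;0 -38 0 0 0 0;0 -38 0 0 0 0"}}

```text
time_s: 24.78
tcp_pos: [465.3, -83.0, 121.7]
tool_rot: [-2.116, -2.322, 0.001]
contact_force: [1.1, 0.3, -2.4]
opening: 0.616
gripper_force: 37.8
```

>>> {"name": "jog_arm", "arguments": {"deltas": "0 -36 0 0 0 0;0 -34 0 0 0 0;8 -26 0 0 0 0;15 -18 0 0 0 0;22 -10 0 0 0 0;28 -6 0 0 0 0;30 0 0 0 0 0;26 0 0 0 0 0;18 0 0 0 0 0;11 0 0 0 0 0;0 0 0 0 0 0;0 0 0 0 0 0"}}

```text
time_s: 26.28
tcp_pos: [623.2, -211.4, 121.7]
tool_rot: [-2.116, -2.321, 0.001]
contact_force: [0.2, -0.5, -2.6]
opening: 0.619
gripper_force: 37.8
```

>>> {"name": "jog_arm", "arguments": {"deltas": "1.5 0 -15 0 0 0;0 0 -15 0 0 0;0 0 -7 0 0 0;0 0 -3 0 0 0;0 0 -3 0 0 0;0 0 -2 0 0 0;0 0 -1 0 0 0;0 0 0 0 0 0;0 0 0 0 0 0"}}

```text
time_s: 27.4
tcp_pos: [625.7, -211.4, 76.0]
tool_rot: [2.116, 2.322, 0.0]
contact_force: [0.0, 0.2, -2.3]
opening: 0.616
gripper_force: 37.9
```

>>> {"name": "jog_arm", "arguments": {"deltas": "-0.5 0 -0.8 0 0 0;0 0 -0.7 0 0 0;0 0 0 0 0 0;0 0 0 0 0 0"}}

```text
time_s: 27.9
tcp_pos: [625.1, -211.5, 74.7]
tool_rot: [2.116, 2.322, -0.0]
contact_force: [-2.8, 0.5, 4.4]
opening: 0.621
gripper_force: 38.5
```

Contact made. Releasing, rising and backing off.

>>> {"name": "jog_arm", "arguments": {"deltas": "0 0 0 0 0 0;0 0 0 0 0 0;0 0 0 0 0 0;0 0 0 0 0 0;0 0 0 0 0 0;0 0 15 0 0 0;0 0 50 0 0 0;0 0 50 0 0 0;-30 0 40 0 0 0;-60 0 0 0 0 0;-60 0 0 0 0 0;-60 0 0 0 0 0", "gripper": 80}}

```text
time_s: 29.4
tcp_pos: [413.5, -211.3, 230.4]
tool_rot: [2.114, 2.321, 0.0]
contact_force: [-0.5, -0.6, 0.5]
opening: 0.932
gripper_force: 0.0
```

>>> {"name": "jog_arm", "arguments": {"deltas": "-40 20 0 0 0 0;0 0 0 0 0 0;0 0 0 0 0 0"}}

```text
time_s: 29.78
tcp_pos: [376.0, -192.0, 230.4]
tool_rot: [2.114, 2.32, 0.0]
contact_force: [-0.1, -0.2, 0.3]
opening: 0.934
gripper_force: 0.0
```

```bash
python3 - <<'E'
from h import *
T={'yellow':((625.5,-212),113.5),'blue':((616,-112.3),91.3),'black':((607,-12.2),68.3),'white':((597.5,87.5),50.6)}
for cam in('scene','side'):
    d=snap(cam,cam+'F')
    for n,(xy,z) in T.items():
        c,st=lid(d,*(C[n][0] if n!='black' else ((0,0,0),(180,255,45))),proj(d,(*xy,z+12)),18 if n!='white' else 13)
        print(cam,n,c.round(1),st[4],'off',(onz(d,*c,z+12)[:2]-xy).round(1))
E
```

```text
scene yellow [289.7 296.1] 753 off [ 0.5 -0.5]
scene blue [335.1 267.3] 488 off [ 0.6 -0.6]
scene black [375.1 242.5] 348 off [ 0.8 -0.1]
scene white [409.7 217.9] 235 off [-1.7  1.6]
side yellow [282.3 164.3] 370 off [ 1.  -2.5]
side blue [276.6 205.6] 388 off [ 0.5 -0.9]
side black [270.3 250.6] 443 off [ 0.4 -3. ]
side white [258.4 300.8] 37 off [7.6 0.9]
```

View pics/sceneF.png

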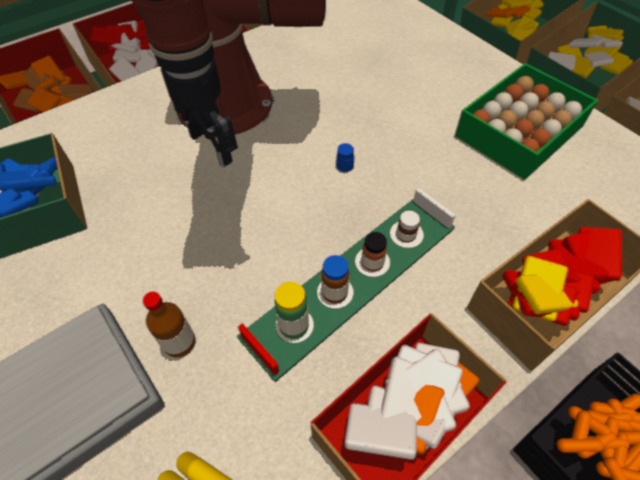

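View pics/sideF.png

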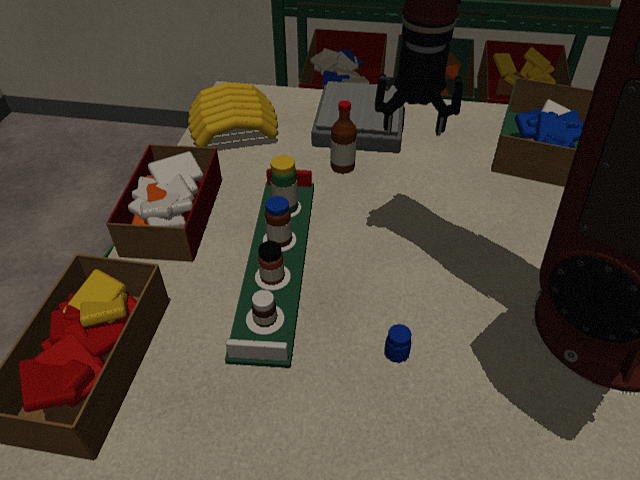

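All four jars stand upright and centred: in the side view yellow (283,180), blue (277,220), black (270,262) and white (264,308). The bottle and look-alike haven't moved. White's 7.6 mm side reading comes from a partial 37-pixel blob; the scene view puts it within about 2.5 mm.

```bash
python3 -c "
from bench import ctrl; print(ctrl.hand_in())"
```

```text
the job is handed in; nothing more can be done
None
```

I handed the job in: all four jars stand upright on their marks, tallest (yellow) next to the red stop down to shortest (white) at the other end, measured about 3 mm or less off centre, with the vinegar bottle untouched; no verdict was returned.

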